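# Check a test-tube rack for square

## Robot

A 7-joint arm with a two-finger parallel gripper is mounted at the origin on the work surface. World frame = base frame: x ahead of the robot, y to its left, z up, the work surface at z = 0. Lengths are in mm, angles in rad, forces in N, time in s.
With the tool pointing down it reaches from about 400 to 875 mm from the base axis. Payload 4.4 kg.
Tool frame: the origin (TCP) lies on the centre line of the jaws, within the pads' length; the fingertips stand 25 mm ahead of it and the grasp point (between the pads) lies 6 mm ahead of it; x points along the fingers, y is the direction in which the jaws open and shut, and the axes are right-handed (so a half turn about x gives the same grasp; the last joint's range is limited). The gripper opens to 85 mm and grips with 20 to 120 N. Pads are 22 mm wide; open, the fingers measure 114 mm over their backs; the gripper's body (76 mm by 85 mm) begins 54 mm behind the grasp point. The pads swing forward as they close: fully open they stand 13 mm farther back than shut.
Start: joints at [1.056, 0.628, 0.038, 1.517, -0.027, 0.996, -0.02], TCP at [282.052, -585.631, 256.313] pointing down, gripper open.
Joint ranges: [-3.06, 3.06], [-0.37, 2.12], [-1.25, 1.32], [0.18, 2.47], [-1.1, 4.24], [0.23, 1.98], [-2.94, 2.94]. Speed limits (rad/s): [2.57, 2.57, 3.14, 3.14, 3.14, 3.14, 3.14].

## Interface

Orientations are given as [roll, pitch, yaw] about the fixed x, y, z axes, in that order (R = Rz(yaw) Ry(pitch) Rx(roll)).
In Python, from cell import * gives the robot as it stands. The module is installed in compiled form; this text tells all that it offers.
- The arm moves only by the tool jog_arm, never from a script. Its argument "series" is a list of rows, each a list of 3 entries, a list of its own where there are three numbers: the turn, a rotation vector about the tool's x, y, z in degrees, then the shift along the tool's x, y, z in mm, then the gripper's target within -1 to 1 (shut at 1, half-way at 0, fully open at -1). In form: [[[rx, ry, rz], [dx, dy, dz], hand], ...]. A call has 1 to 8 rows; each row shifts and turns the commanded pose from where the row before left it, along the tool's axes as they then stand; what a row does not reach is not made up. A row lasts 1/8 s, in which the tool goes at most 62.5 mm and 10.7 degrees, less where a joint would pass 70% of its speed; a pose out of reach is approached as far as the arm can. A call is refused whole if a number of a shift passes 62.5 or a number of a turn 10.7, either way. A call with a gripper value outside its range is refused whole. The fingers move at their own pace and stop on an object; the grip force is fixed at half the most. Time passes only in rows, so rows that do not move let the fingers close. It gives the time, the measured TCP pose, the force and the opening at its end, in the units of the state.
- read_state(): the state, without advancing time (a new reading comes with each control period).
- get_image(name): name is "scene" or "top"; returns a dict with "img" (480x640x3 uint8, red, green, blue), "range_z" (480x640 float32, mm along the optical axis (not along the pixel's ray), 0 where there is no reading), "fovy" (degrees; the focal length in pixels is half the picture's height over the tangent of half this angle, whatever the lens; pixels are square), "cx", "cy" (the principal point, pixels), "k1" (the pictures are not rectified: a ray, as slopes to the right and down, at radius r is drawn at 1 + k1 r^2 times it, then the intrinsics apply), "cam_to_world" (4x4, takes a point from camera to world coordinates). Camera axes: x right, y up, looking along -z (the intrinsics and any distortion apply to the point x, -y, -z); pixel columns grow to the right and rows downward; lengths in mm; the calibration is good to about 2 mm. A picture is of the moment at which its call begins.
- finish_job(): hands the job in, once; it reports no verdict.
The state is a dict: "clock": time; "qpos": joint angles; "qd": joint speeds; "tau": joint torques, N m; "eef_pos": TCP position; "tool_rot": TCP orientation; "force": force on the tool from outside, world axes, zero at the start; "torque": the same for the moment, N m; "width": finger opening in mm.
Only numpy, scipy, OpenCV 4.12 (cv2) and the standard library are available. Lean on these libraries where they do the work, as an engineer would, in place of code of your own. Each camera call takes 0.05 s, during which the arm holds its last target. There are 200 camera calls.

## Task

The wooden test-tube rack is half built and its end board must be held true: slide the jaw of the vise well open (it has an upright handle) and lift the try square up out of the vise. Press the square into the rack's inside corner, stock flat down on the base board and blade flush against the end board, until both faces touch, and finish while still gripping it and pressing it firmly against both boards. Leave the glassware and the dish alone.

Things in the scene. Friction and masses are not known exactly. Their poses are not given: they have to be found in the camera images.
- jaw (a joint): how far the vise's sliding jaw has been slid open, m: about 0 is shut on the square, 0.045 is fully open. It moves along the vise's +y and stays where it is left; it takes some 5 N to slide. A lip on top of this jaw hangs 2 to 4 mm over the square's stock, so the square cannot be lifted until the jaw is some 10 mm open
- jaw_handle (a point): middle of the upright handle on the sliding jaw: a plain steel post 16 x 16 mm, 42 mm tall (so its top is 21 mm above this point and the flat top of the jaw 21 mm below). Its y axis is the direction in which the jaw opens. The blade of the square stands 58 mm from it in -y while the jaw is shut and is 9 mm taller than the post
- vise: a small grey vise fixed to the bench: bed 170 x 90 mm, top 30 mm up; origin at the centre of its underside. The square lies along its x axis, between two dark steel jaws at x = -72 to -28 mm: fixed jaw 28 mm high at -y, sliding jaw 39 mm high with upright handle at +y (robot's side), on a slideway 50 mm wide and 29 mm high reaching y = 133 mm. The rest of the bed is clear beside the square
- square_grip (a point): point to grip on the try square: in the middle of the 18 mm thickness and of the 32 mm height of its stock, 80 mm along the stock from the square's outer corner. It lies 16 mm above the stock's underside; x axis along the stock away from the blade, z axis up along the blade, y across the thickness. At the start the square stands on the vise's bed, its stock's middle clear of the jaws
- square_corner (a point): the outer right-angle corner of the square: lower end of the blade's outer edge, in the plane of the stock's underside, mid-thickness. Axes as for square_grip
- square: the try square, loose, about 0.17 kg (may vary by a quarter): a dark hardwood bar (stock) 150 x 18 x 32 mm lying level, and at one end a thin steel blade 26 mm wide and 4 mm thick standing up to 90 mm above the stock's underside, its outer edge flush with the stock's end. Its centre of mass is about 57 mm along the stock. Origin and axes as for square_corner
- rack_corner (a point): the inside corner of the half-built wooden test-tube rack: where the end board's inner face meets the base board's top, at mid-width, 18 mm above the bench. x axis along the base board away from the end board, z up, y across. The square belongs here with its outer corner at this point and its axes along these
- base_board: the rack's base board, fixed to the bench: 240 x 90 mm, top 18 mm above the bench, 224 mm of it free in front of the end board; origin under its middle on the bench, x axis as for rack_corner
- end_board: the rack's upright end board, fixed across the -x end of the base board: 16 mm thick, 90 mm wide, standing 100 mm above the base board's top; origin as for base_board
- dish: a white porcelain evaporating dish 84 mm across and 35 mm high, a bystander standing on the bench; origin at the centre of its underside
- jar: a glass reagent jar with black cap, 66 mm across and 95 mm high, a bystander standing on the bench; origin at the centre of its underside
- vial: a small glass jar with white cap, 36 mm across and 65 mm high, a bystander standing on the bench; origin at the centre of its underside

How it is judged:
By the outcome, as a careful person would: the job done as asked, in the order asked, and still so for the second after the job is handed in, while the arm keeps its last pose, push and grip.
It also fails if it takes over 51 s, if anything falls off the work surface, if the arm or the gripper's body presses on something with over 40 N, if the wrist force passes 120 N, or if a joint passes its speed limit or range.

## Working session

There is one attempt and no reset: what is moved stays moved. The work goes in short steps, Python scripts to look and compute and a tool call to move; the robot and the scene stay as the last step left them, time stands still between calls to the robot, and variables do not carry over. Pictures are saved under pics/ and viewed, about 8 in all and at most 12, crops included, and the job is handed in when it is done.

Besides the shell and the picture viewer there is one more tool, called after "Request:" as name([rows], argument=value, ...), one row to a line, values as JSON. jog_arm: Moves the arm, as the interface text tells. Its arguments: {"type":"object","properties":{"series":{"type":"array"}},"required":["series"]}

```bash
mkdir -p pics; cat > h.py <<'E'
from cell import *
import numpy as np, cv2
def grab(n,tag):
    d=get_image(n); cv2.imwrite(f'pics/{tag}.png',d['img'][:,:,::-1]); np.save(f'pics/{tag}.npy',d,allow_pickle=True); return d
def load(tag): return np.load(f'pics/{tag}.npy',allow_pickle=True).item()
def rays(d,uv):
    f=240/np.tan(np.radians(d['fovy'])/2)
    K=np.array([[f,0,d['cx']],[0,f,d['cy']],[0,0,1.]])
    p=cv2.undistortPoints(np.array(uv,float).reshape(-1,1,2),K,np.array([d['k1'],0,0,0,0.])).reshape(-1,2)
    return np.c_[p[:,0],-p[:,1],-np.ones(len(p))]
def onplane(d,uv,z):
    T=np.array(d['cam_to_world']); r=rays(d,uv)@T[:3,:3].T; o=T[:3,3]
    return o+r*((z-o[2])/r[:,2])[:,None]
def cloud(d):
    v,u=np.mgrid[0:480,0:640]; T=np.array(d['cam_to_world'])
    r=rays(d,np.c_[u.ravel(),v.ravel()])*d['range_z'].reshape(-1,1)
    P=r@T[:3,:3].T+T[:3,3]; P[d['range_z'].ravel()==0]=np.nan
    return P.reshape(480,640,3)
def st():
    s=read_state(); print({k:np.round(s[k],3) for k in('clock','qpos','eef_pos','tool_rot','force','torque','width')})
E
python3 - <<'E'
from h import *
a=grab('scene','s0');b=grab('top','t0');st()
for d in(a,b): print(d['fovy'],d['cx'],d['cy'],d['k1'],np.round(d['cam_to_world'],3))
E
```

```text
{'clock': np.float64(0.1), 'qpos': array([ 1.056,  0.629,  0.038,  1.518, -0.027,  0.996, -0.02 ]), 'eef_pos': array([ 281.86 , -585.118,  255.478]), 'tool_rot': array([-1.559,  1.569,  2.032]), 'force': array([ 0.564, -0.076, -0.162]), 'torque': array([ 0.004,  0.041, -0.068]), 'width': np.float64(85.438)}
57.890073505231975 320.74327783114376 239.21201215808733 -0.10824319745862905 [[ 4.710000e-01 -5.490000e-01  6.900000e-01  1.091796e+03]
 [ 8.820000e-01  2.840000e-01 -3.750000e-01 -3.380110e+02]
 [ 1.000000e-02  7.860000e-01  6.190000e-01  5.729870e+02]
 [ 0.000000e+00  0.000000e+00  0.000000e+00  1.000000e+00]]
49.95327881896374 319.6950753149646 243.2558441875533 -0.015006614698592194 [[-2.00000e-03  9.97000e-01 -7.50000e-02  5.26259e+02]
 [-1.00000e+00 -2.00000e-03  1.00000e-03 -4.78330e+01]
 [ 1.00000e-03  7.50000e-02  9.97000e-01  9.94607e+02]
 [ 0.00000e+00  0.00000e+00  0.00000e+00  1.00000e+00]]
```

View pics/s0.png

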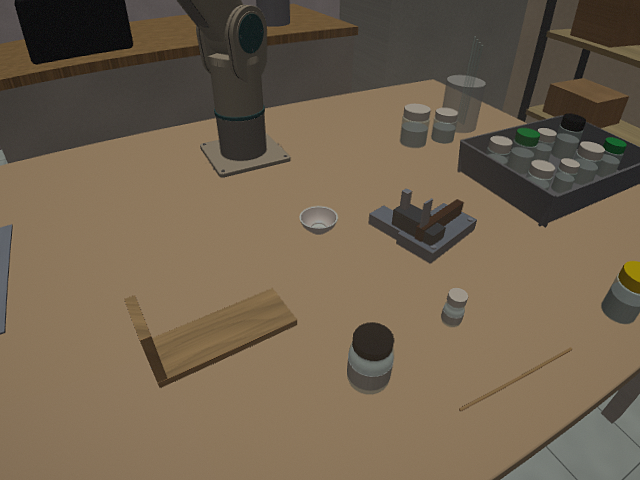

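View pics/t0.png

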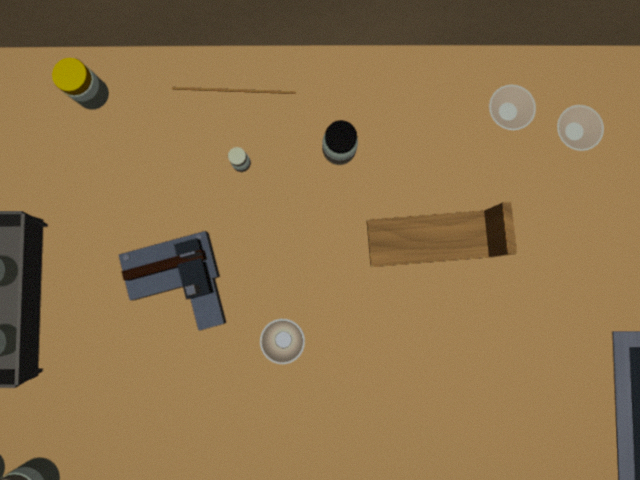

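The scene view shows the vise at about (425,225), the rack at (210,335), and the dish at (318,220). In the top view they are at (175,265), (440,235) and (283,341). I'll take clouds and enlarged crops next.

```bash
python3 - <<'E'
from h import *
a=load('s0');b=load('t0')
ca=a['img'][180:270,360:490];cb=b['img'][220:340,105:235]
A=cv2.resize(ca,None,fx=4,fy=4,interpolation=3);B=cv2.resize(cb,None,fx=4,fy=4,interpolation=3)
o=np.zeros((480,1040,3),np.uint8);o[:360,:520]=A;o[:,520:]=B
o=cv2.convertScaleAbs(o,alpha=1.8)
cv2.imwrite('pics/c1.png',cv2.resize(o,(800,369))[:,:,::-1])
for d,n in((a,'s'),(b,'t')):
    P=cloud(d); hsv=cv2.cvtColor(d['img'],cv2.COLOR_RGB2HSV)
    # bench check
    z=P[...,2]; m=(P[...,0]>350)&(P[...,0]<800)&(abs(P[...,1])<350)
    print(n,'bench z',np.nanmedian(z[m&(abs(z)<10)]))
    # rack: points on base top
    for lo,hi,nm in((12,25,'base'),(105,130,'endtop')):
        k=m&(z>lo)&(z<hi)&(P[...,1]<-80)
        k=cv2.morphologyEx(k.astype(np.uint8),cv2.MORPH_OPEN,np.ones((2,2)))>0
        Q=P[k]; r=cv2.minAreaRect(Q[:,:2].astype(np.float32)); print(nm,len(Q),np.median(Q[:,2]),r, np.round(cv2.boxPoints(r)).tolist())
    for lo,hi,nm in((24,36,'bed'),(55,66,'stock/jaws'),(66,73,'slidejaw'),(100,114,'post'),(114,130,'blade')):
        k=m&(z>lo)&(z<hi)&(P[...,1]>80)&(P[...,0]<720)
        Q=P[k]
        if len(Q)<5: print(nm,len(Q),Q.round()); continue
        r=cv2.minAreaRect(Q[:,:2].astype(np.float32)); print(nm,len(Q),np.median(Q[:,2]),np.round(np.median(Q,0)),[np.round(x,2) for x in r],np.round(cv2.boxPoints(r)).tolist())
E
```

```text
s bench z -0.3477118805093369
base 5507 nan ((686.3380737304688, -235.08189392089844), (251.76193237304688, 214.518310546875), 5.144537925720215) [[551.0, -140.0], [571.0, -353.0], [821.0, -331.0], [802.0, -117.0]]
endtop 0 nan ((0.0, 0.0), (0.0, 0.0), 0.0) [[0.0, 0.0], [0.0, 0.0], [0.0, 0.0], [0.0, 0.0]]
bed 1435 29.373776288536646 [570. 187.  29.] [array([518.41, 224.6 ]), array([178.45, 172.21]), np.float64(14.65)] [[410.0, 285.0], [454.0, 119.0], [627.0, 164.0], [583.0, 330.0]]
stock/jaws 679 60.778976055969906 [565. 204.  61.] [array([567.82, 222.28]), array([166.13,  94.36]), np.float64(80.7)] [[508.0, 148.0], [601.0, 133.0], [628.0, 297.0], [535.0, 312.0]]
slidejaw 335 68.75857342002348 [537. 171.  69.] [array([540.22, 178.92]), array([75.51, 47.26]), np.float64(13.88)] [[498.0, 193.0], [509.0, 147.0], [583.0, 165.0], [571.0, 211.0]]
post 120 107.74325457585658 [523. 171. 108.] [array([545.27, 175.78]), array([26.37, 74.43]), np.float64(89.84)] [[508.0, 163.0], [582.0, 162.0], [583.0, 189.0], [508.0, 189.0]]
blade 35 118.23894779679148 [576. 177. 118.] [array([575.49, 177.04])
[... 516 characters left out ...]
] [[407.0, 284.0], [452.0, 120.0], [624.0, 167.0], [579.0, 331.0]]
stock/jaws 1021 61.77812237694695 [561. 219.  62.] [array([538.29, 231.62]), array([103.72, 149.  ]), np.float64(15.23)] [[469.0, 290.0], [508.0, 146.0], [608.0, 173.0], [569.0, 317.0]]
slidejaw 777 69.69410178370163 [539. 179.  70.] [array([526.48, 225.72]), array([ 74.94, 141.18]), np.float64(12.67)] [[474.0, 286.0], [505.0, 149.0], [579.0, 165.0], [548.0, 303.0]]
post 113 111.01494596124144 [514. 173. 111.] [array([541.07, 176.04]), array([73.91, 23.03]), np.float64(0.21)] [[504.0, 187.0], [504.0, 164.0], [578.0, 165.0], [578.0, 188.0]]
blade 51 120.30321607600456 [574. 177. 120.] [array([543.75, 178.47]), array([24.98, 71.58]), np.float64(88.11)] [[508.0, 167.0], [579.0, 165.0], [580.0, 190.0], [508.0, 192.0]]
  return _methods._mean(a, axis=axis, dtype=dtype,
  ret = ret.dtype.type(ret / rcount)
```

View pics/c1.png

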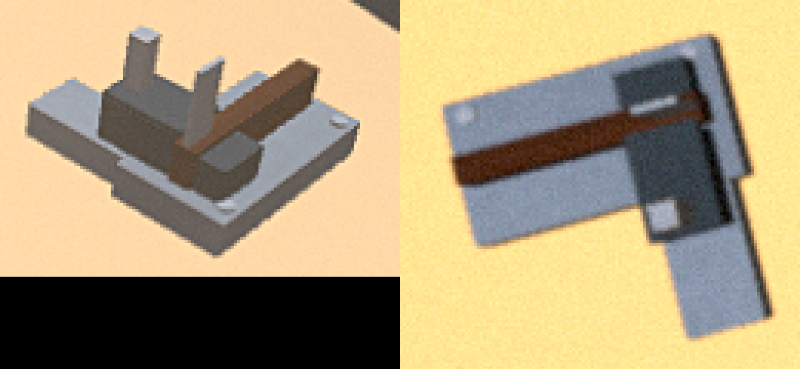

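The crops show the vise with the post at about (145,75) left and (660,215) right. The blade is at (205,100) left and (655,102) right, and the brown stock runs to the upper right. Next I'll measure the rack and the square exactly.

```bash
python3 - <<'E'
from h import *
from scipy.spatial.transform import Rotation as Rn
a=load('s0');b=load('t0')
def rect(Q,nm):
    Q=Q[~np.isnan(Q).any(1)]
    r=cv2.minAreaRect(Q[:,:2].astype(np.float32)); print(nm,len(Q),'z',np.median(Q[:,2]).round(1),'c',np.round(r[0],1),np.round(r[1],1),round(r[2],1),np.round(cv2.boxPoints(r)).tolist())
def big(k):
    n,l,s,_=cv2.connectedComponentsWithStats(k.astype(np.uint8)); return l==1+np.argmax(s[1:,4])
for d,n in((a,'s'),(b,'t')):
    P=cloud(d); x,y,z=P[...,0],P[...,1],P[...,2]; hsv=cv2.cvtColor(d['img'],cv2.COLOR_RGB2HSV)
    m=(x>480)&(x<720)&(y<-90)&(y>-430)
    rect(P[big(m&(z>14)&(z<23))],n+' base')
    rect(P[big(m&(z>112)&(z<125))],n+' endtop')
    k=m&(z>25)&(z<108); 
    if k.sum()>20:
        Q=P[big(k)]; print(n,'endface',len(Q)); 
        c=Q.mean(0);u,s,v=np.linalg.svd(Q-c,full_matrices=False);print(' c',c.round(1),'normal',v[2].round(3),s/np.sqrt(len(Q)))
    R,G,B=[d['img'][...,i].astype(int) for i in range(3)]
    v=(x>480)&(x<640)&(y>120)&(y<340)
    k=v&(z>57)&(z<66)&(R>1.6*B)
    rect(P[big(k)],n+' stock')
    rect(P[big(v&(z>100)&(z<116)&(x<540))],n+' post')
    rect(P[big(v&(z>105)&(x>550))],n+' blade')
s=read_state(); print(Rn.from_euler('xyz',s['tool_rot']).as_matrix().round(3))
E
```

```text
s base 5871 z 17.6 c [ 610.  -262.3] [ 93.8 240.2] 4.4 [[554.0, -146.0], [572.0, -386.0], [666.0, -378.0], [648.0, -139.0]]
s endtop 566 z 117.5 c [ 619. -374.] [92.  16.9] 3.9 [[573.0, -369.0], [574.0, -386.0], [665.0, -379.0], [664.0, -362.0]]
s endface 448
 c [ 663.3 -370.6   68.5] normal [ 0.997  0.08  -0.002] [24.10072772  4.56919145  1.08074729]
s stock 303 z 61.7 c [559.9 235.9] [ 18.9 149.4] 15.4 [[531.0, 305.0], [571.0, 161.0], [589.0, 166.0], [549.0, 310.0]]
s post 73 z 108.5 c [516.1 172.6] [15.8 17.9] 16.8 [[506.0, 179.0], [511.0, 162.0], [526.0, 166.0], [521.0, 183.0]]
s blade 64 z 114.9 c [575.7 176.9] [ 5.3 27.5] 19.7 [[569.0, 189.0], [578.0, 163.0], [583.0, 165.0], [574.0, 191.0]]
t base 5503 z 18.3 c [ 608.5 -254.7] [ 90.3 227.1] 4.5 [[555.0, -145.0], [572.0, -371.0], [662.0, -364.0], [645.0, -138.0]]
t endtop 543 z 118.0 c [ 617.8 -373.5] [90.1 18. ] 4.6 [[572.0, -368.0], [574.0, -386.0], [663.0, -379.0], [662.0, -361.0]]
t endface 805
 c [ 616.8 -365.8   68.1] normal [-0.082  0.997  0.002] [26.19375794 24.16413988  0.91988582]
t stock 601 z 62.8 c [556.9 236.7] [ 17.6 149. ] 15.1 [[529.0, 306.0], [568.0, 162.0], [585.0, 167.0], [546.0, 311.0]]
t post 100 z 111.4 c [512.8 172.9] [15.7 16.2] 12.8 [[503.0, 179.0], [507.0, 163.0], [522.0, 167.0], [519.0, 183.0]]
t blade 58 z 119.7 c [573.7 177.4] [ 4.1 26.2] 16.4 [[568.0, 189.0], [575.0, 164.0], [579.0, 165.0], [572.0, 191.0]]
[[-0.001  0.434 -0.901]
 [ 0.002 -0.901 -0.434]
 [-1.    -0.002  0.   ]]
```

```bash
cat >> h.py <<'E'
from scipy.spatial.transform import Rotation as Rn
def plan(pos,yaw_y,hand,n,pose=None):
    """rows to bring TCP to pos, tool down, tool y at world angle yaw_y (deg)"""
    s=read_state(); p=np.array(s['eef_pos']); R=Rn.from_euler('xyz',s['tool_rot'])
    c,q=np.cos(np.radians(yaw_y)),np.sin(np.radians(yaw_y))
    T=Rn.from_matrix(np.array([[0,c,q],[0,q,-c],[-1,0,0]]))
    w=(R.inv()*T).as_rotvec()/n; d=(np.array(pos)-p)/n; rows=[]
    for i in range(n):
        rows.append([np.degrees(w).round(2).tolist(),(R.inv().apply(d)).round(1).tolist(),hand]); R=R*Rn.from_rotvec(w)
    st()
    for i in range(0,n,8): print(str(rows[i:i+8]).replace(' ',''))
E
python3 -c "
from h import *
plan([514.5,172.8,200],15.2,0,16)"
```

```text
{'clock': np.float64(0.1), 'qpos': array([ 1.056,  0.629,  0.038,  1.518, -0.027,  0.996, -0.02 ]), 'eef_pos': array([ 281.86 , -585.118,  255.478]), 'tool_rot': array([-1.559,  1.569,  2.032]), 'force': array([ 0.564, -0.076, -0.162]), 'torque': array([ 0.004,  0.041, -0.068]), 'width': np.float64(85.438)}
[[[-4.97,-0.0,0.01],[3.5,-36.4,-33.7],0],[[-4.97,-0.0,0.01],[3.5,-33.3,-36.7],0],[[-4.97,-0.0,0.01],[3.5,-30.0,-39.4],0],[[-4.97,-0.0,0.01],[3.5,-26.5,-41.9],0],[[-4.97,-0.0,0.01],[3.5,-22.8,-44.0],0],[[-4.97,-0.0,0.01],[3.5,-18.9,-45.8],0],[[-4.97,-0.0,0.01],[3.5,-14.8,-47.3],0],[[-4.97,-0.0,0.01],[3.5,-10.7,-48.4],0]]
[[[-4.97,-0.0,0.01],[3.5,-6.4,-49.1],0],[[-4.97,-0.0,0.01],[3.5,-2.2,-49.5],0],[[-4.97,-0.0,0.01],[3.5,2.1,-49.5],0],[[-4.97,-0.0,0.01],[3.5,6.4,-49.1],0],[[-4.97,-0.0,0.01],[3.5,10.6,-48.4],0],[[-4.97,-0.0,0.01],[3.5,14.8,-47.3],0],[[-4.97,-0.0,0.01],[3.5,18.8,-45.8],0],[[-4.97,-0.0,0.01],[3.5,22.7,-44.0],0]]
```

Request:
jog_arm([
  [[-5,0,0],[3.5,-36.5,-33.5],0],
  [[-5,0,0],[3.5,-33.5,-36.5],0],
  [[-5,0,0],[3.5,-30,-39.5],0],
  [[-5,0,0],[3.5,-26.5,-42],0],
  [[-5,0,0],[3.5,-23,-44],0],
  [[-5,0,0],[3.5,-19,-46],0],
  [[-5,0,0],[3.5,-15,-47.5],0],
  [[-5,0,0],[3.5,-10.5,-48.5],0],
])

```text
clock: 1.1
eef_pos: [397.6, -204.0, 228.2]
tool_rot: [3.0, 1.571, 1.008]
force: [0.1, -0.9, -0.5]
width: 42.2
```

Request:
jog_arm([
  [[-5,0,0],[3.5,-6.5,-49],0],
  [[-5,0,0],[3.5,-2,-49.5],0],
  [[-5,0,0],[3.5,2,-49.5],0],
  [[-5,0,0],[3.5,6.5,-49],0],
  [[-5,0,0],[3.5,10.5,-48.5],0],
  [[-5,0,0],[3.5,15,-47.5],0],
  [[-5,0,0],[3.5,19,-46],0],
  [[-5,0,0],[3.5,22.5,-44],0],
])

```text
clock: 2.1
eef_pos: [511.5, 175.7, 200.0]
tool_rot: [-0.892, 1.57, -2.185]
force: [0.8, 0.6, -0.2]
width: 42.9
```

```bash
python3 -c "
from h import *
plan([514.5,172.8,105],15.2,0,5)"
```

```text
{'clock': np.float64(2.1), 'qpos': array([-0.145,  0.566, -0.356,  1.876,  0.278,  0.748, -0.379]), 'eef_pos': array([511.546, 175.67 , 199.961]), 'tool_rot': array([-0.892,  1.57 , -2.185]), 'force': array([ 0.849,  0.553, -0.225]), 'torque': array([-0.069, -0.064,  0.065]), 'width': np.float64(42.874)}
[[[0.13,0.0,0.0],[19.0,0.4,0.7],0],[[0.13,0.0,0.0],[19.0,0.4,0.7],0],[[0.13,0.0,0.0],[19.0,0.4,0.7],0],[[0.13,0.0,0.0],[19.0,0.4,0.7],0],[[0.13,0.0,0.0],[19.0,0.4,0.7],0]]
```

Request:
jog_arm([
  [[0.5,0,0],[19,0.5,1],0],
  [[0,0,0],[19,0.5,1],0],
  [[0,0,0],[19,0.5,0.5],0],
  [[0,0,0],[19,0.5,0.5],0],
  [[0,0,0],[19,0,0.5],0],
  [[0,0,0],[0,0,0],1],
  [[0,0,0],[0,0,0],1],
  [[0,0,0],[0,0,0],1],
])

```text
clock: 3.1
eef_pos: [514.1, 171.4, 105.3]
tool_rot: [-2.696, 1.571, 2.282]
force: [1.5, 0.7, -8.9]
width: 15.1
```

```bash
python3 -c "
from h import *
grab('top','t1');grab('scene','s1');st()
a=load('s1')['img'][150:270,350:510];b=load('t1')['img'][200:350,90:290]
o=np.hstack([cv2.resize(a,(400,300)),cv2.resize(b,(400,300))]);cv2.imwrite('pics/c2.png',cv2.convertScaleAbs(o,alpha=1.6)[:,:,::-1])"
```

```text
{'clock': np.float64(3.2), 'qpos': array([-0.191,  0.708, -0.28 ,  1.941,  0.356,  0.54 , -0.449]), 'eef_pos': array([514.061, 171.433, 105.297]), 'tool_rot': array([-2.427,  1.571,  2.551]), 'force': array([-0.054,  1.038, -8.873]), 'torque': array([ 0.121, -0.115,  0.   ]), 'width': np.float64(15.2)}
```

View pics/c2.png

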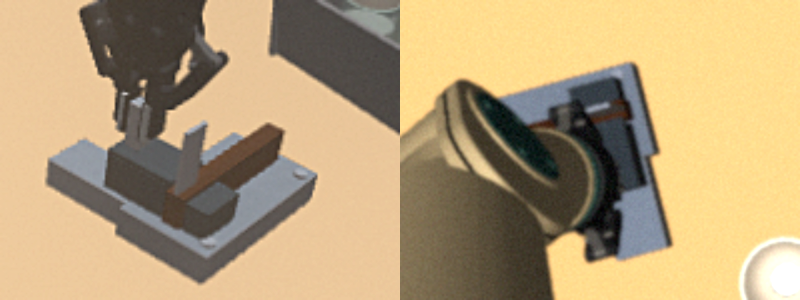

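The fingers hold the post at about (140,105) on the left; the square is still in place. Now I'll pull the jaw open.

Request:
jog_arm([
  [[0,0,0],[0,-4,0],1],
  [[0,0,0],[0,-6,0],1],
  [[0,0,0],[0,-6,0],1],
  [[0,0,0],[0,-6,0],1],
  [[0,0,0],[0,-6,0],1],
  [[0,0,0],[0,-6,0],1],
  [[0,0,0],[0,-6,0],1],
  [[0,0,0],[0,0,0],1],
])

```text
clock: 4.2
eef_pos: [474.2, 160.6, 105.3]
tool_rot: [-1.394, 1.569, -2.699]
force: [0.2, 0.2, -10.9]
width: 15.1
```

Request:
jog_arm([
  [[0,0,0],[0,0,0],0],
  [[0,0,0],[0,0,0],0],
  [[0,0,0],[0,0,0],0],
  [[0,0,0],[-20,0,0],0],
  [[0,0,0],[-40,0,0],0],
  [[0,0,0],[-40,0,0],0],
  [[0,0,0],[0,20,-20],0],
  [[0,0,0],[0,0,-30],0],
])

```text
clock: 5.2
eef_pos: [483.7, 214.3, 206.4]
tool_rot: [1.508, 1.568, 0.2]
force: [-0.4, 1.1, -0.3]
width: 42.7
```

```bash
python3 - <<'E'
from h import *
grab('top','t1');a=grab('scene','s2')
P=cloud(a);x,y,z=P[...,0],P[...,1],P[...,2]
R,G,B=[a['img'][...,i].astype(int) for i in range(3)]
v=(x>450)&(x<640)&(y>120)&(y<340)
k=v&(z>57)&(z<66)&(R>1.6*B)
Q=P[k];r=cv2.minAreaRect(Q[:,:2].astype(np.float32));print('stock',len(Q),r)
for nm,k in(('post',v&(z>100)&(z<116)&(x<535)),('blade',v&(z>105)&(z<125)&(x>550))):
    print(nm,k.sum(),np.median(P[k],0).round(1))
c=cv2.resize(a['img'][150:270,350:510],(640,480));cv2.imwrite('pics/c3.png',cv2.convertScaleAbs(c,alpha=1.6)[:,:,::-1])
plan([557,241,130],15.2,-1,4)
E
```

```text
stock 306 ((559.273681640625, 236.92376708984375), (20.03580093383789, 152.8544158935547), 14.814209938049316)
post 70 [478.7 158.1 108.2]
blade 68 [577.2 174.7 114.4]
{'clock': np.float64(5.3), 'qpos': array([-0.231,  0.541, -0.364,  1.906,  0.272,  0.74 , -0.478]), 'eef_pos': array([480.801, 218.277, 206.026]), 'tool_rot': array([2.691, 1.568, 1.391]), 'force': array([0.235, 0.369, 0.838]), 'torque': array([-0.027,  0.036,  0.04 ]), 'width': np.float64(43.19)}
[[[0.07,-0.04,-0.02],[19.0,19.8,-0.3],-1],[[0.07,-0.04,-0.02],[19.0,19.9,-0.4],-1],[[0.07,-0.04,-0.02],[19.0,19.9,-0.4],-1],[[0.07,-0.04,-0.02],[19.0,19.9,-0.4],-1]]
```

View pics/c3.png

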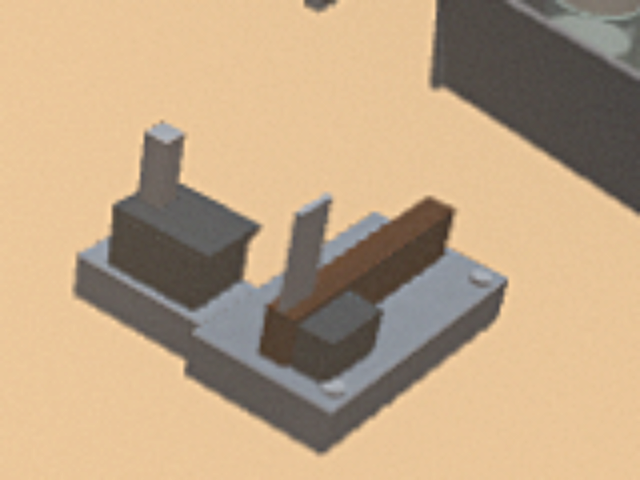

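The jaw is about 40 mm open: the post stands at (160,165) and the square is still upright, clear of the jaw. Now I'll move to the grip point.

Request:
jog_arm([
  [[0,0,0],[19,20,-0.5],0],
  [[0,0,0],[19,20,-0.5],0],
  [[0,0,0],[19,20,-0.5],0],
  [[0,0,0],[19,20,-0.5],0],
  [[0,0,0],[0,0,0],0],
])

```text
clock: 5.92
eef_pos: [558.6, 236.2, 127.8]
tool_rot: [-1.186, 1.568, -2.492]
force: [-0.1, 0.1, -0.6]
width: 42.8
```

```bash
python3 -c "
from h import *
plan([557,241,60],15.2,0,4)"
```

```text
{'clock': np.float64(5.925), 'qpos': array([-0.254,  0.744, -0.312,  1.746,  0.327,  0.706, -0.477]), 'eef_pos': array([558.584, 236.247, 127.825]), 'tool_rot': array([-1.186,  1.568, -2.492]), 'force': array([-0.074,  0.071, -0.628]), 'torque': array([ 0.041, -0.008, -0.036]), 'width': np.float64(42.77)}
[[[-0.01,0.01,0.03],[17.0,-0.0,-1.3],0],[[-0.01,0.01,0.03],[17.0,-0.0,-1.3],0],[[-0.01,0.01,0.03],[17.0,-0.1,-1.3],0],[[-0.01,0.01,0.03],[17.0,-0.1,-1.3],0]]
```

Request:
jog_arm([
  [[0,0,0],[17,0,-1.5],0],
  [[0,0,0],[17,0,-1.5],0],
  [[0,0,0],[17,0,-1],0],
  [[0,0,0],[17,0,-1],0],
  [[0,0,0],[0,0,0],1],
  [[0,0,0],[0,0,0],1],
  [[0,0,0],[0,0,0],1],
  [[0,0,0],[0,0,0],1],
])

```text
clock: 6.92
eef_pos: [557.4, 242.2, 61.7]
tool_rot: [1.699, 1.57, 0.394]
force: [0.2, -0.4, -1.3]
width: 17.0
```

Request:
jog_arm([
  [[0,0,0],[-5,0,0],1],
  [[0,0,0],[-10,0,0],1],
  [[0,0,0],[-20,0,0],1],
  [[0,0,0],[-30,0,0],1],
  [[0,0,0],[-35,0,0],1],
  [[0,0,0],[-30,0,0],1],
  [[0,0,0],[-10,0,0],1],
  [[0,0,0],[0,0,0],1],
])

```text
clock: 7.92
eef_pos: [557.3, 242.2, 202.2]
tool_rot: [1.624, 1.569, 0.318]
force: [0.2, 0.4, -2.5]
width: 17.1
```

```bash
python3 - <<'E'
from h import *
a=grab('scene','s3');grab('top','t3')
c=cv2.resize(a['img'][100:270,300:527],(640,480));cv2.imwrite('pics/c4.png',cv2.convertScaleAbs(c,alpha=1.6)[:,:,::-1])
st()
E
```

```text
{'clock': np.float64(8.025), 'qpos': array([-0.238,  0.65 , -0.352,  1.693,  0.282,  0.851, -0.446]), 'eef_pos': array([556.463, 241.689, 200.417]), 'tool_rot': array([-1.299,  1.569, -2.604]), 'force': array([-0.212, -0.679, -1.824]), 'torque': array([ 0.044,  0.005, -0.034]), 'width': np.float64(16.692)}
```

View pics/c4.png

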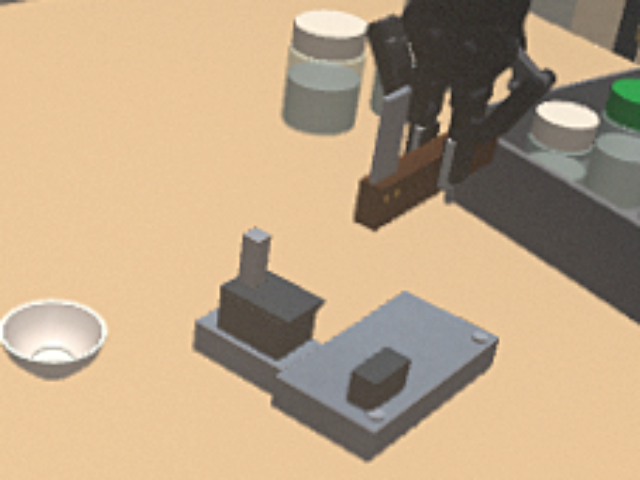

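Square lifted upright at about (410,170); the vise is empty with the jaw open. Now I'll carry it to the rack.

```bash
python3 -c "
from h import *
plan([608.5,-257,200],4.5,1,14)"
```

```text
{'clock': np.float64(8.025), 'qpos': array([-0.238,  0.65 , -0.352,  1.693,  0.282,  0.851, -0.446]), 'eef_pos': array([556.463, 241.689, 200.417]), 'tool_rot': array([-1.299,  1.569, -2.604]), 'force': array([-0.212, -0.679, -1.824]), 'torque': array([ 0.044,  0.005, -0.034]), 'width': np.float64(16.692)}
[[[0.77,0.0,0.01],[0.1,-5.8,35.3],1],[[0.77,0.0,0.01],[0.1,-5.3,35.4],1],[[0.77,0.0,0.01],[0.1,-4.8,35.5],1],[[0.77,0.0,0.01],[0.1,-4.3,35.6],1],[[0.77,0.0,0.01],[0.0,-3.9,35.6],1],[[0.77,0.0,0.01],[0.0,-3.4,35.7],1],[[0.77,0.0,0.01],[0.0,-2.9,35.7],1],[[0.77,0.0,0.01],[0.0,-2.4,35.7],1]]
[[[0.77,0.0,0.01],[0.0,-2.0,35.8],1],[[0.77,0.0,0.01],[0.0,-1.5,35.8],1],[[0.77,0.0,0.01],[0.0,-1.0,35.8],1],[[0.77,0.0,0.01],[0.0,-0.5,35.8],1],[[0.77,0.0,0.01],[0.0,-0.0,35.8],1],[[0.77,0.0,0.01],[0.0,0.4,35.8],1]]
```

Request:
jog_arm([
  [[0.8,0,0],[0,-5.5,20],1],
  [[0.8,0,0],[0,-5.5,35],1],
  [[0.8,0,0],[0,-5,36],1],
  [[0.8,0,0],[0,-4.5,36],1],
  [[0.8,0,0],[0,-4,36],1],
  [[0.8,0,0],[0,-3.5,36],1],
  [[0.8,0,0],[0,-3,36],1],
  [[0.8,0,0],[0,-2.5,36],1],
])

```text
clock: 9.02
eef_pos: [580.7, -33.1, 200.3]
tool_rot: [-1.353, 1.568, -2.773]
force: [0.5, 0.1, -1.8]
width: 16.8
```

Request:
jog_arm([
  [[0.8,0,0],[0,-2,36],1],
  [[0.7,0,0],[0,-1.5,36],1],
  [[0.7,0,0],[0,-1,36],1],
  [[0.7,0,0],[0,-0.5,36],1],
  [[0.7,0,0],[0,0,36],1],
  [[0.7,0,0],[0,0.5,30],1],
  [[0,0,0],[0,0,10],1],
  [[0,0,0],[0,0,0],1],
])

```text
clock: 10.02
eef_pos: [602.9, -249.5, 200.5]
tool_rot: [-2.066, 1.569, 2.724]
force: [0.9, 0.8, -1.8]
width: 17.0
```

```bash
python3 -c "
from h import *
plan([609,-259,90],4.5,1,6)"
```

```text
{'clock': np.float64(10.025), 'qpos': array([ 0.539,  0.709, -0.327,  1.558,  0.266,  0.921,  0.201]), 'eef_pos': array([ 602.884, -249.451,  200.515]), 'tool_rot': array([-2.066,  1.569,  2.724]), 'force': array([ 0.906,  0.778, -1.85 ]), 'torque': array([0.063, 0.007, 0.03 ]), 'width': np.float64(17.038)}
[[[-0.01,-0.01,0.02],[18.4,0.9,1.7],1],[[-0.01,-0.01,0.02],[18.4,0.9,1.7],1],[[-0.01,-0.01,0.02],[18.4,0.9,1.7],1],[[-0.01,-0.01,0.02],[18.4,0.9,1.7],1],[[-0.01,-0.01,0.02],[18.4,0.9,1.7],1],[[-0.01,-0.01,0.02],[18.4,0.9,1.7],1]]
```

Request:
jog_arm([
  [[0,0,0],[20,1,1.5],1],
  [[0,0,0],[20,1,1.5],1],
  [[0,0,0],[20,1,1.5],1],
  [[0,0,0],[20,1,1.5],1],
  [[0,0,0],[20,1,1.5],1],
  [[0,0,0],[15,1,1.5],1],
  [[0,0,0],[0,0,0],1],
])

```text
clock: 10.9
eef_pos: [609.8, -257.4, 84.7]
tool_rot: [-1.984, 1.568, 2.807]
force: [-0.1, -0.1, -0.5]
width: 17.0
```

```bash
python3 - <<'E'
from h import *
a=grab('scene','s4');b=grab('top','t4');st()
for d,n in((a,'s'),(b,'t')):
    P=cloud(d);x,y,z=P[...,0],P[...,1],P[...,2];R,G,B=[d['img'][...,i].astype(int) for i in range(3)]
    m=(x>560)&(x<680)&(y<-150)&(y>-355)&(z>25)&(z<180)
    k=m&(R>1.7*B)&(R<110); print(n,'stock',k.sum(),P[k].min(0).round(1) if k.any() else 0,P[k].max(0).round(1) if k.any() else 0)
    k2=m&(y<-305)&(y>-352)&~k&(z>85);print('blade',k2.sum(),np.median(P[k2],0).round(1),P[k2].min(0).round(1),P[k2].max(0).round(1))
c1=cv2.resize(a['img'][240:400,90:310],(550,400));c2=cv2.resize(b['img'][170:290,350:530],(450,300))
cv2.imwrite('pics/c5.png',cv2.convertScaleAbs(c1,alpha=1.5)[:,:,::-1]);cv2.imwrite('pics/c5b.png',c2[:,:,::-1])
E
```

```text
{'clock': np.float64(11.0), 'qpos': array([ 0.518,  0.861, -0.282,  1.599,  0.323,  0.727,  0.166]), 'eef_pos': array([ 611.009, -257.544,   86.593]), 'tool_rot': array([ 1.394,  1.57 , -0.098]), 'force': array([-0.632,  0.023, -2.717]), 'torque': array([ 0.026, -0.002,  0.02 ]), 'width': np.float64(16.798)}
s stock 1420 [ 597.  -338.4   52.3] [ 669.8 -188.   154. ]
blade 578 [ 617.9 -325.1  117.5] [ 607.8 -338.2   85.1] [ 621.2 -310.1  144.9]
t stock 482 [ 560.5 -271.7   57.1] [ 673.5 -186.8  176.5]
  return _methods._mean(a, axis=axis, dtype=dtype,
  ret = um.true_divide(
Traceback (most recent call last):
ValueError: zero-size array to reduction operation minimum which has no identity
```

```bash
python3 - <<'E'
from h import *
a=load('s4')
P=cloud(a);x,y,z=P[...,0],P[...,1],P[...,2];R,G,B=[a['img'][...,i].astype(int) for i in range(3)]
m=(x>590)&(x<640)&(y<-150)&(y>-352)&(z>45)&(z<160)
k=m&(y<-305)&(z>85)
for z0 in range(85,150,10):
    q=P[k&(z>=z0)&(z<z0+10)]; 
    if len(q)>5: print(z0,len(q),'y',q[:,1].min().round(1),q[:,1].max().round(1),'x',np.median(q[:,0]).round(1))
k=m&(R>1.7*B)&(R<110)&(z<92)
for y0 in range(-340,-185,15):
    q=P[k&(y>=y0)&(y<y0+15)]
    if len(q)>5: print(y0,len(q),'z',q[:,2].min().round(1),q[:,2].max().round(1),'x',q[:,0].min().round(1),q[:,0].max().round(1))
c1=cv2.resize(a['img'][240:400,90:310],(550,400))
cv2.imwrite('pics/c5.png',cv2.convertScaleAbs(c1,alpha=1.5)[:,:,::-1])
E
```

```text
85 156 y -338.0 -305.3 x 618.5
95 81 y -337.6 -312.6 x 617.9
105 96 y -337.6 -312.4 x 618.0
115 92 y -337.7 -312.2 x 618.0
125 95 y -338.1 -312.2 x 618.0
135 123 y -338.2 -312.3 x 617.6
-340 149 z 53.3 86.9 x 608.8 627.5
-325 168 z 52.6 87.2 x 608.9 626.8
-310 208 z 54.1 86.8 x 605.1 625.0
-295 207 z 53.3 87.3 x 604.4 623.9
-280 175 z 52.3 87.5 x 603.2 622.5
-250 38 z 55.1 73.8 x 615.7 619.4
-235 124 z 53.4 87.5 x 599.7 618.4
-220 177 z 54.4 88.2 x 599.7 617.3
-205 160 z 54.6 87.2 x 597.0 617.7
-190 12 z 57.0 85.8 x 610.8 615.1
```

View pics/c5.png

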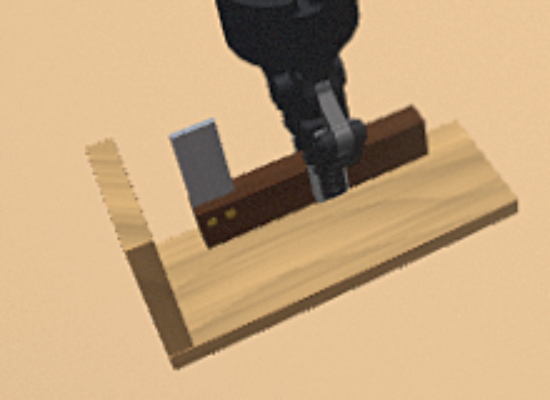

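The square hangs level, blade upright at (205,165), facing the end board (120,200). I'll lower it and advance, stopping a few mm short.

Request:
jog_arm([
  [[0,0,0],[8,-1,2],1],
  [[0,0,0],[8,-1,3],1],
  [[0,0,0],[8,-0.5,4],1],
  [[0,0,0],[8,0,4],1],
  [[0,0,0],[0,0,4],1],
  [[0,0,0],[0,0,4],1],
  [[0,0,0],[0,0,0],1],
])

```text
clock: 11.88
eef_pos: [610.0, -279.3, 54.6]
tool_rot: [0.81, 1.57, -0.683]
force: [-0.9, 0.1, -1.1]
width: 16.7
```

```bash
python3 - <<'E'
from h import *
st()
a=grab('scene','s5');P=cloud(a);x,y,z=P[...,0],P[...,1],P[...,2]
m=(x>590)&(x<640)&(z>60)&(z<130)
k=m&(y<-305)&(y>-362)&(z<112);q=P[k];print('blade',len(q),q[:,1].min(),q[:,1].max(),q[:,2].max(),np.median(q[:,0]))
r=Rn.from_euler('xyz',read_state()['tool_rot']).as_matrix();print(r.round(3))
E
```

```text
{'clock': np.float64(11.875), 'qpos': array([ 0.541,  0.914, -0.271,  1.584,  0.34 ,  0.69 ,  0.185]), 'eef_pos': array([ 609.951, -279.319,   54.601]), 'tool_rot': array([ 0.81 ,  1.57 , -0.683]), 'force': array([-0.944,  0.09 , -1.052]), 'torque': array([0.028, 0.032, 0.041]), 'width': np.float64(16.685)}
blade 464 -359.9650330293197 -333.4829111019527 111.97912171181929 617.8553108187219
[[ 0.001  0.997  0.078]
 [-0.     0.078 -0.997]
 [-1.     0.001  0.   ]]
```

Request:
jog_arm([
  [[0,0,0],[1.5,0,1.5],1],
  [[0,0,0],[1.5,0,1.5],1],
  [[0,0,0],[0,0,0],1],
])

```text
clock: 12.3
eef_pos: [609.9, -281.7, 51.1]
tool_rot: [-1.624, 1.571, -3.116]
force: [-1.0, 0.1, -1.3]
width: 17.0
```

Request:
jog_arm([
  [[0,0,0],[1,0,0],1],
  [[0,0,0],[0,0,0],1],
])

```text
clock: 12.55
eef_pos: [610.0, -281.4, 50.2]
tool_rot: [-2.516, 1.571, 2.275]
force: [-0.6, 0.1, -0.9]
width: 16.8
```

Request:
jog_arm([
  [[0,0,0],[1,0,0],1],
  [[0,0,0],[0,0,0],1],
])

```text
clock: 12.8
eef_pos: [610.0, -281.5, 49.2]
tool_rot: [-2.348, 1.571, 2.444]
force: [-0.3, -1.6, -0.9]
width: 17.1
```

Request:
jog_arm([
  [[0,0,0],[1,0,0],1],
  [[0,0,0],[0,0,0],1],
])

```text
clock: 13.05
eef_pos: [610.1, -281.6, 48.7]
tool_rot: [0.823, 1.57, -0.669]
force: [-1.0, -0.2, 2.0]
width: 16.7
```

Request:
jog_arm([
  [[0,0,0],[1,0,0],1],
  [[0,0,0],[0,0,0],1],
])

```text
clock: 13.3
eef_pos: [610.2, -281.6, 48.7]
tool_rot: [0.517, 1.57, -0.976]
force: [-2.8, 0.9, 8.7]
width: 17.0
```

Request:
jog_arm([
  [[0,0,0],[0,0,1],1],
  [[0,0,0],[0,0,1],1],
  [[0,0,0],[0,0,0],1],
])

```text
clock: 13.68
eef_pos: [610.4, -281.9, 48.7]
tool_rot: [3.116, 1.569, 1.624]
force: [-3.8, 4.7, 10.1]
width: 17.3
```

Request:
jog_arm([
  [[0,0,0],[0,0,1],1],
  [[0,0,0],[0,0,0],1],
])

```text
clock: 13.92
eef_pos: [611.0, -282.8, 48.7]
tool_rot: [2.484, 1.569, 0.993]
force: [-1.9, 4.4, 8.7]
width: 17.0
```

Request:
jog_arm([
  [[0,0,0],[0,0,1],1],
  [[0,0,0],[0,0,0],1],
])

```text
clock: 14.18
eef_pos: [611.4, -283.7, 48.7]
tool_rot: [2.283, 1.568, 0.792]
force: [-0.9, 4.1, 8.1]
width: 16.8
```

Request:
jog_arm([
  [[0,0,0],[0,0,1],1],
  [[0,0,0],[0,0,0],1],
])

```text
clock: 14.42
eef_pos: [611.7, -284.6, 48.7]
tool_rot: [2.188, 1.568, 0.697]
force: [-0.7, 3.4, 7.1]
width: 16.7
```

Request:
jog_arm([
  [[0,0,0],[0,0,1],1],
  [[0,0,0],[0,0,0],1],
])

```text
clock: 14.68
eef_pos: [611.9, -285.5, 48.7]
tool_rot: [2.194, 1.568, 0.703]
force: [-0.8, 4.9, 6.8]
width: 17.0
```

Request:
jog_arm([
  [[0,0,0],[0,0,1],1],
  [[0,0,0],[0,0,0],1],
])

```text
clock: 14.92
eef_pos: [611.9, -285.5, 48.7]
tool_rot: [2.528, 1.567, 1.037]
force: [-1.5, 6.6, 8.4]
width: 16.9
```

Request:
jog_arm([
  [[0,0,0],[0.5,0,1],1],
  [[0,0,0],[0.5,0,1],1],
  [[0,0,0],[0,0,0],1],
])

```text
clock: 15.3
eef_pos: [612.0, -285.5, 48.6]
tool_rot: [2.895, 1.565, 1.405]
force: [-5.1, 10.8, 16.4]
width: 16.9
```

```bash
python3 - <<'E'
from h import *
st()
print(Rn.from_euler('xyz',read_state()['tool_rot']).as_matrix().round(4))
a=grab('scene','s6');b=grab('top','t6');P=cloud(a);x,y,z=P[...,0],P[...,1],P[...,2]
k=(x>590)&(x<640)&(y<-325)&(y>-372)&(z>60)&(z<112)
for z0 in range(55,112,8):
    q=P[k&(z>=z0)&(z<z0+8)&(y>-345)]
    if len(q)>5: print(z0,len(q),'inner edge y',np.percentile(q[:,1],98).round(1),'x',np.median(q[:,0]).round(1))
R,G,B=[a['img'][...,i].astype(int) for i in range(3)]
k=(x>590)&(x<640)&(y<-180)&(y>-372)&(z>14)&(z<56)&(R>1.7*B)&(R<75)
for y0 in range(-370,-205,15):
    q=P[k&(y>=y0)&(y<y0+15)]
    if len(q)>8: print(y0,len(q),'z',np.percentile(q[:,2],[2,98]).round(1),'x',q[:,0].min().round(1),q[:,0].max().round(1))
c1=cv2.resize(a['img'][260:400,100:310],(780,520),interpolation=3)
cv2.imwrite('pics/c6.png',cv2.convertScaleAbs(c1,alpha=1.5)[:,:,::-1])
E
```

```text
{'clock': np.float64(15.3), 'qpos': array([ 0.553,  0.929, -0.276,  1.569,  0.34 ,  0.693,  0.2  ]), 'eef_pos': array([ 611.975, -285.486,   48.648]), 'tool_rot': array([2.895, 1.565, 1.405]), 'force': array([-5.093, 10.842, 16.442]), 'torque': array([ 1.722,  0.937, -0.091]), 'width': np.float64(16.911)}
[[ 9.000e-04  9.967e-01  8.100e-02]
 [ 5.400e-03  8.100e-02 -9.967e-01]
 [-1.000e+00  1.300e-03 -5.300e-03]]
63 16 inner edge y -340.4 x 618.7
71 11 inner edge y -340.3 x 618.4
79 15 inner edge y -340.2 x 618.7
87 12 inner edge y -340.3 x 618.9
95 14 inner edge y -340.3 x 618.8
103 15 inner edge y -340.2 x 618.3
-370 100 z [20.6 50.5] x 621.5 629.1
-355 153 z [19.6 51. ] x 618.9 629.1
-340 202 z [19.1 50.7] x 608.3 627.9
-325 194 z [20.1 51.5] x 608.0 626.7
-310 186 z [20.4 51.6] x 605.3 624.1
-280 23 z [19.4 34.1] x 618.5 620.7
-265 128 z [20.3 50.7] x 602.2 620.6
-250 181 z [20.4 50.7] x 600.9 620.5
-235 163 z [20.8 51.4] x 599.4 618.8
-220 33 z [20.9 50.5] x 602.4 617.3
```

View pics/c6.png

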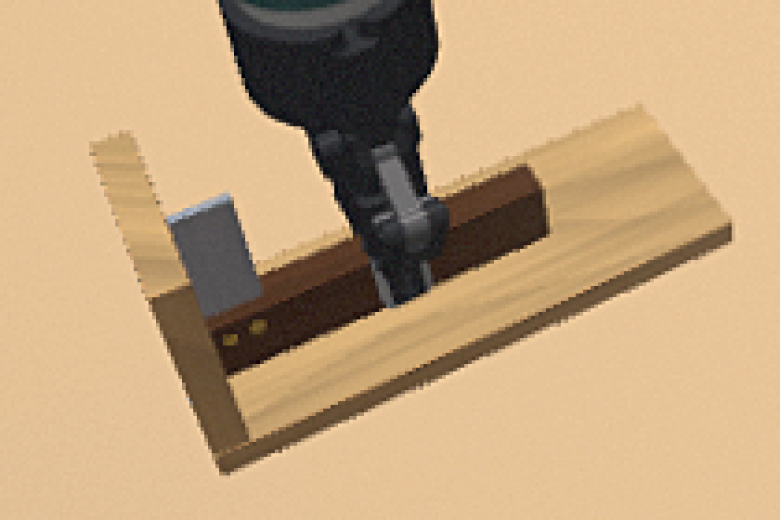

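The square is seated: blade against the end board (185,250), stock flat on the base. I'll relieve the side load a little and press more firmly.

Request:
jog_arm([
  [[0,0,0],[0.5,-0.5,1],1],
  [[0,0,0],[0,0,1],1],
  [[0,0,0],[0,0,0],1],
  [[0,0,0],[0,0,0],1],
])

```text
clock: 15.9
eef_pos: [612.0, -285.6, 48.7]
tool_rot: [2.923, 1.563, 1.434]
force: [-4.8, 13.7, 19.5]
width: 16.9
```

Request:
jog_arm([
  [[0,0,0],[0,0,0],1],
  [[0,0,0],[0,0,0],1],
  [[0,0,0],[0,0,0],1],
  [[0,0,0],[0,0,0],1],
])

```text
clock: 16.4
eef_pos: [612.0, -285.6, 48.7]
tool_rot: [2.931, 1.563, 1.442]
force: [-5.0, 13.5, 19.6]
width: 17.2
```

```bash
python3 - <<'E'
from h import *
st()
print(Rn.from_euler('xyz',read_state()['tool_rot']).as_matrix().round(4))
a=grab('scene','s7');P=cloud(a);x,y,z=P[...,0],P[...,1],P[...,2]
k=(x>590)&(x<640)&(y<-325)&(y>-345)&(z>60)&(z<112)
for z0 in range(63,112,10):
    q=P[k&(z>=z0)&(z<z0+10)]; print(z0,np.percentile(q[:,1],98).round(1))
R,G,B=[a['img'][...,i].astype(int) for i in range(3)]
k=(x>590)&(x<640)&(y<-180)&(y>-372)&(z>14)&(z<56)&(R>1.7*B)&(R<75)
for y0 in(-355,-325,-250,-235): q=P[k&(y>=y0)&(y<y0+15)];print(y0,np.percentile(q[:,2],[2,98]).round(1))
# jaw
for nm,kk in(('post',(x>450)&(x<535)&(y>120)&(y<200)&(z>100)&(z<116)),):print(nm,np.median(P[kk],0).round(1))
E
```

```text
{'clock': np.float64(16.4), 'qpos': array([ 0.555,  0.929, -0.278,  1.568,  0.339,  0.694,  0.202]), 'eef_pos': array([ 611.984, -285.572,   48.65 ]), 'tool_rot': array([2.931, 1.563, 1.442]), 'force': array([-5.009, 13.46 , 19.631]), 'torque': array([ 2.323,  1.15 , -0.172]), 'width': np.float64(17.199)}
[[ 0.001   0.9966  0.0818]
 [ 0.0075  0.0818 -0.9966]
 [-1.      0.0016 -0.0074]]
63 -340.2
73 -340.3
83 -340.2
93 -340.3
103 -340.2
-355 [19.1 50.7]
-325 [19.4 51.4]
-250 [20.3 51.6]
-235 [20.7 51.3]
post [478.1 158.2 108.5]
```

The tool has leaned 0.4° under the push, which could lift the heel of the stock. I'll correct that.

Request:
jog_arm([
  [[0,-0.4,0],[0,-0.3,0],1],
  [[0,-0.4,0],[0,0,0],1],
  [[0,0,0],[0,0,0],1],
  [[0,0,0],[0,0,0],1],
])

```text
clock: 16.95
eef_pos: [612.0, -285.5, 48.6]
tool_rot: [0.343, 1.564, -1.146]
force: [-4.8, 13.1, 19.8]
width: 16.6
```

```bash
cat > m.py <<'E'
from h import *
st()
print(Rn.from_euler('xyz',read_state()['tool_rot']).as_matrix().round(4)[:,0])
ys=[];
for i in range(4):
    a=get_image('scene');P=cloud(a);x,y,z=P[...,0],P[...,1],P[...,2]
    R,G,B=[a['img'][...,i].astype(int) for i in range(3)]
    k=(x>590)&(x<640)&(y<-180)&(y>-372)&(z>40)&(z<56)&(R>1.5*B)&(R<85)
    ys.append([np.percentile(P[k&(y>=y0)&(y<y0+12)][:,2],95) for y0 in(-358,-340,-325,-310,-255,-243,-231)])
print('top edge z',np.mean(ys,0).round(2),np.std(ys,0).round(2))
E
python3 m.py
```

```text
{'clock': np.float64(16.95), 'qpos': array([ 0.543,  0.925, -0.266,  1.576,  0.347,  0.683,  0.19 ]), 'eef_pos': array([ 611.972, -285.463,   48.649]), 'tool_rot': array([ 0.343,  1.564, -1.146]), 'force': array([-4.765, 13.106, 19.82 ]), 'torque': array([ 3.028,  1.138, -0.156]), 'width': np.float64(16.606)}
[ 0.0027 -0.006  -1.    ]
top edge z [50.85 50.62 50.9  51.22 51.24 51.27 51.3 ] [0.12 0.11 0.17 0.2  0.29 0.09 0.26]
```

Request:
jog_arm([
  [[0,0.3,0],[0,0,0],1],
  [[0,0,0],[0,0,0],1],
  [[0,0,0],[0,0,0],1],
  [[0,0,0],[0,0,0],1],
])

```text
clock: 17.65
eef_pos: [612.0, -285.5, 48.6]
tool_rot: [1.124, 1.568, -0.365]
force: [-5.1, 13.1, 18.5]
width: 16.9
```

```bash
python3 m.py; python3 - <<'E'
from h import *
for t in('s0','s7'):
    P=cloud(load(t));x,y,z=P[...,0],P[...,1],P[...,2]
    for y0 in(-355,-325,-300,-250,-231):
        q=P[(x>630)&(x<645)&(y>y0)&(y<y0+15)&(z>12)&(z<24)];print(t,y0,len(q),q[:,2].mean().round(2))
E
```

```text
{'clock': np.float64(17.65), 'qpos': array([ 0.548,  0.927, -0.271,  1.573,  0.344,  0.687,  0.194]), 'eef_pos': array([ 611.962, -285.495,   48.645]), 'tool_rot': array([ 1.124,  1.568, -0.365]), 'force': array([-5.1  , 13.055, 18.481]), 'torque': array([ 2.79 ,  1.069, -0.144]), 'width': np.float64(16.873)}
[ 2.3e-03 -9.0e-04 -1.0e+00]
top edge z [51.   50.52 50.93 51.41 50.97 50.95 51.11] [0.16 0.11 0.12 0.08 0.24 0.08 0.25]
s0 -355 78 17.24
s0 -325 71 17.36
s0 -300 72 17.42
s0 -250 70 17.08
s0 -231 63 17.42
s7 -355 80 17.62
s7 -325 70 17.33
s7 -300 73 17.83
s7 -250 69 17.22
s7 -231 70 17.45
```

The stock's top reads level within the noise, and the pushes are steady at about 13 N forward and 18 N down. Handing in.

```bash
python3 -c "
from h import *
print(finish_job())"
```

```text
the job is handed in; nothing more can be done
None
```

The try square is in the rack's inside corner, still gripped and pressed against both boards. I handed the job in at about 18 s on the clock.

I gripped the post and slid the vise jaw about 40 mm open. Then I gripped the square by its stock, lifted it straight up out of the vise and carried it over to the rack. I lowered it onto the base board, slid it against the end board and pressed.

My last checks showed:
- **Push:** steady at about 13 N into the end board and 18 N down on the base board, with a grip opening of 17 mm.
- **Fit to the base board:** the stock's top edge measured level to within about 0.5 mm, which is the noise of the measurement.
- **Fit to the end board:** the blade's inner edge was upright within 0.1 mm over about 50 mm of height, from the picture just before the last tilt correction. Its position agrees with the end board's face to about 1 mm.
- **Jaw:** still at its open position when last measured.

Three things were not ideal or not checked:
- The tool leaned about 0.4° under the push. I corrected it to under 0.15°, and the square did not move visibly.
- A sideways load of about 5 N stayed on the tool, and small corrections did not remove it. The square sits about 1 mm off the rack's mid-width.
- I did not measure the glassware and dish again at the end. The arm was planned to pass well above them and read no contact.

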